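# Change trays on the freezer rack

## Task

The tray with the blue-lidded box has been left standing out of the freezer rack, and with two trays out the rack would tip. With the fingertips, first push that tray fully home; then hook a fingertip behind the lip of the upper tray with the orange-lidded box and draw it out to its stop, without pinching either lip. Leave the boxes standing in their trays, the two lower trays shut and the other things on the bench where they are.

Things in the scene. Friction and masses are not known exactly. Their poses are not given: they have to be found in the camera images.
- rack: stainless freezer rack fixed on the bench, 307 wide (y), 180 deep (x), 147 mm high; two tiers of two trays, lane centres at y = +-76 mm. Origin on the bench below the middle of the front edge; +x points into the rack, trays slide out to -x. Roof from the front edge back, with a cut-out over each lane that shows the lid. Closed trays stand 55 mm out of the front edge, lip and finger well open from above.
- tray_orange (a joint): upper-tier tray 144 mm wide with the orange-lidded box, in either lane. 0 = fully home in the rack, 0.150 m = drawn out against its stop (slides straight towards rack -x, the rack's front); about 2.5 N of friction, stays where it is left. Starts within 10 mm of home.
- orange_lip (a point): Orange box's tray: middle of the top edge of its upright pull lip (134 mm wide, 3 mm sheet, top edge rolled 6 mm thick, 103 mm above the bench). Behind the lip an empty finger well, 52 mm long to a 9 mm high fence before the box, floor 24 mm below this point. Rack's axes: x level from the lip into the rack, y left along the lip, z up. Travels with the tray.
- tray_blue (a joint): Tray with the blue-lidded box, like the other one, in the other lane of the upper tier. 0 = fully home in the rack, 0.150 m = drawn out against its stop (slides straight towards rack -x, the rack's front); about 2.5 N of friction, stays where it is left. Starts about 90 to 120 mm out.
- blue_lip (a point): Blue box's tray: middle of the top edge of its upright pull lip (134 mm wide, 3 mm sheet, top edge rolled 6 mm thick, 103 mm above the bench). Behind the lip an empty finger well, 52 mm long to a 9 mm high fence before the box, floor 24 mm below this point. Rack's axes: x level from the lip into the rack, y left along the lip, z up. Travels with the tray.
- box_orange: cryovial storage box with orange lid and white body, 133 x 133 mm and 52 mm high, 0.2 to 0.4 kg, standing loose in its tray behind the fence with 7 mm (sideways) and 30 mm (along the tray) of play; origin at the centre of its underside, 3 mm above the tray's underside.
- box_blue: cryovial storage box with blue lid and white body, 133 x 133 mm and 52 mm high, 0.2 to 0.4 kg, standing loose in its tray behind the fence with 7 mm (sideways) and 30 mm (along the tray) of play; origin at the centre of its underside, 3 mm above the tray's underside.
- low_left (a joint): lower left tray (rack +y) with a grey-lidded box, lip top 35 mm above the bench, below the upper lips; 0 = home, grows as it slides out to rack -x. Starts home and stays so.
- low_right (a joint): lower right tray (rack -y), same as the lower left one.
- vial_rack: black vial rack with green top and coloured caps, 120 x 80 mm, 50 mm high over the caps, loose on the bench at one side before the rack; origin at the centre of its underside. Leave alone.
- reagent: amber bottle, 60 mm diameter, 120 mm high, loose on the bench at one side before the rack; origin at the centre of its underside. Leave alone.
- cold_block: aluminium tube block 75 x 75 mm, 50 mm high over the tubes, loose on the bench; origin at the centre of its underside. Leave alone.
There are look-alikes about, which are no part of the job. Leave any pink or turquoise look-alike of the box_blue alone.

How it is judged:
By the outcome, as a careful person would: the job done as asked, in the order asked, and still so for the second after the job is handed in, with the robot touching nothing.
It also fails if it takes over 51 s, if anything falls off the work surface, if the arm or the gripper's body presses on something with over 40 N, if the wrist force passes 120 N, or if a joint passes its speed limit or range.

## Robot

A 7-joint arm with a two-finger parallel gripper is mounted at the origin on the work surface. World frame = base frame: x ahead of the robot, y to its left, z up, the work surface at z = 0. Lengths are in m, angles in rad, forces in N, time in s.
With the tool pointing down it reaches from about 0.425 to 0.875 m from the base axis. Payload 8.4 kg.
Tool frame: the origin (TCP) lies on the centre line of the jaws, within the pads' length; the fingertips stand 22 mm ahead of it and the grasp point (between the pads) lies 3 mm ahead of it; y points along the fingers, z is the direction in which the jaws open and shut, and the axes are right-handed (so a half turn about y gives the same grasp; the last joint's range is limited). The gripper opens to 87 mm and grips with 3 to 60 N. Pads are 19 mm wide; open, the fingers measure 117 mm over their backs; the gripper's body (75 mm by 190 mm) begins 51 mm behind the grasp point.
Start: joints at [1.007, 0.333, 0.04, 1.465, -0.013, 1.343, -0.059], TCP at [0.291, -0.581, 0.245] pointing down, gripper open.
Joint ranges: [-2.58, 2.58], [-0.38, 2.09], [-1.3, 1.39], [0.25, 2.4], [-1.5, 4.64], [0.08, 2.09], [-2.65, 2.65]. Speed limits (rad/s): [2.22, 2.22, 2.79, 2.79, 3.14, 3.14, 3.14].

## Interface

Orientations are given as a unit quaternion [x, y, z, w].
In Python, from cell import observe, camera, sign_off gives the robot as it stands.
- The arm moves only by the tool jog_arm, never from a script. Its argument "increments" is a list of rows, each an object of numbers: "x", "y", "z": the shift along the tool's x, y, z in cm; "ax", "ay", "az": the turn, a rotation vector about the tool's x, y, z in rad; "jaw": the opening, from 0 (shut) to 1 (fully open). In form: [{"x": .., "y": .., "z": .., "ax": .., "ay": .., "az": .., "jaw": ..}, ...]. A call has exactly 8 rows; each row shifts and turns the pose as measured when the row begins, along the tool's axes as they then stand; what a row does not reach is not made up. A row lasts 1/12 s, in which the tool goes at most 41.7 mm and 7.16 degrees, less where a joint would pass 70% of its speed; a pose out of reach is approached as far as the arm can. A call with a gripper value outside its range is refused whole. The fingers move at their own pace and stop on an object; "squeeze" is the grip in N (left out, the last holds). Time passes only in rows, so rows that do not move let the fingers close, or fill a call up. It gives the time, the measured TCP pose, the force and the opening at its end, in the units of the state.
- observe(): the state, without advancing time (a new reading comes with each control period).
- camera(name): name is "scene" or "top"; returns a dict with "color" (420x560x3 uint8, red, green, blue), "K" (3x3 intrinsics, pixels), "dist" ([k1, k2, p1, p2, k3] as OpenCV has them; the pictures are not rectified), "R" (3x3) and "t" (3): a world point X has camera coordinates R X + t. Camera axes: x right, y down, z forward; pixel columns grow to the right and rows downward; lengths in m; the calibration is good to about 2 mm. A picture is of the moment at which its call begins. There is no depth.
- sign_off(): hands the job in, once; it reports no verdict.
The state is a dict: "time": time; "joint_positions": joint angles; "joint_velocities": joint speeds; "tau": joint torques, N m; "tool_pos": TCP position; "ee_rot": TCP orientation; "force": force on the tool from outside, world axes, zero at the start; "wrist_torque": the same for the moment, N m; "opening": opening from 0.0 (shut) to 1.0 (fully open).
Only numpy, scipy, OpenCV 4.12 (cv2) and the standard library are available. Lean on these libraries where they do the work, as an engineer would, in place of code of your own. Each camera call takes 0.05 s, during which the arm holds its last target.

## Working session

There is one attempt and no reset: what is moved stays moved. The work goes in short steps, Python scripts to look and compute and a tool call to move; the robot and the scene stay as the last step left them, time stands still between calls to the robot, and variables do not carry over. Pictures are saved under pics/ and viewed, and the job is handed in when it is done.

Besides the shell and the picture viewer there is one more tool, called after ">>>" as name(argument=value, ...), one argument or row to a line, values as JSON. jog_arm: Moves the arm, as the interface text tells. Its arguments: {"type":"object","properties":{"increments":{"type":"array"},"squeeze":{"type":"number"}},"required":["increments"]}

```bash
mkdir -p pics; ls
cat > h.py <<'E'
import numpy as np, cv2
from cell import observe, camera, sign_off
from scipy.spatial.transform import Rotation as Ro
def snap(n,f):
    c=camera(n); cv2.imwrite(f,c['color'][:,:,::-1]); return c
def ray(c,uv):
    p=cv2.undistortPoints(np.array([[uv]],float),np.array(c['K']),np.array(c['dist']))[0,0]
    R=np.array(c['R']);t=np.array(c['t']).ravel()
    return -R.T@t, R.T@np.array([p[0],p[1],1])
def onz(c,uv,z):
    o,d=ray(c,uv); return o+d*(z-o[2])/d[2]
def proj(c,X):
    R=np.array(c['R']);r,_=cv2.Rodrigues(R)
    return cv2.projectPoints(np.array(X,float).reshape(-1,1,3),r,np.array(c['t'],float).reshape(3,1),np.array(c['K']),np.array(c['dist']))[0][:,0]
E
python3 - <<'E'
from h import *
for n in('scene','top'):
    c=snap(n,f'pics/{n}0.png'); np.savez(f'{n}0.npz',**c); print(n,-np.array(c['R']).T@np.array(c['t']).ravel())
s=observe();print(s); print(Ro.from_quat(s['ee_rot']).as_matrix().round(3))
E
```

```text
pics
scene [1.53430157 0.35674945 0.90152303]
top [0.36164308 0.04031484 1.20492691]
{'time': 0.1, 'joint_positions': array([ 1.00678813,  0.33385027,  0.03987438,  1.46617261, -0.01338481,
        1.34335074, -0.05850843]), 'joint_velocities': array([-0.00022005, -0.00176022,  0.00194515, -0.00120092, -0.00018823,
        0.00014527,  0.00046052]), 'tau': array([ 3.64326123e-03, -6.57818484e+01,  1.33994512e+00, -4.04712653e+01,
       -5.97261521e-02,  4.09092754e-02,  8.43050361e-05]), 'tool_pos': array([ 0.29115408, -0.58069028,  0.24374676]), 'ee_rot': array([-0.16301471,  0.68860844, -0.6875878 ,  0.16268877]), 'force': array([-0.20566789,  0.35477026,  0.61479842]), 'wrist_torque': array([ 0.01192495, -0.05943674,  0.02510644]), 'opening': 1.0027088197198433}
[[-0.894 -0.001  0.448]
 [-0.448  0.001 -0.894]
 [ 0.    -1.    -0.002]]
```

View pics/scene0.png

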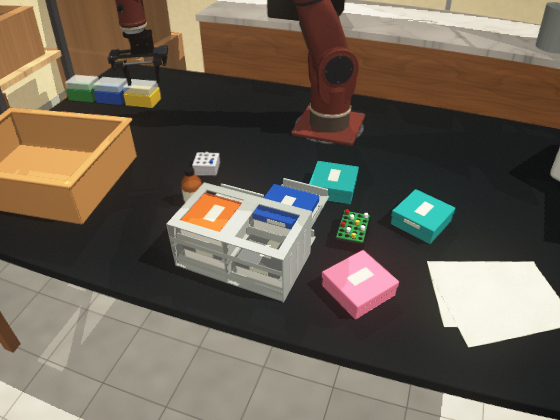

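View pics/top0.png

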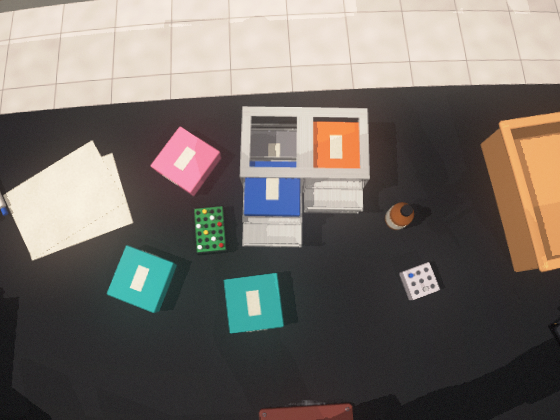

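The scene view shows the rack from behind, with orange at (212,213) and blue at (292,203). In the top view the rack is at (305,145), the orange lid at (337,145) and the blue lid, drawn out, at (272,192). Pink (186,160) and turquoise (141,278) and (253,302) stand loose on the bench, so they are look-alikes. The bottle is at (400,215). I'll enlarge a crop to confirm.

Run:
```python
import cv2
im=cv2.imread('pics/top0.png')
cv2.imwrite('pics/crop0.png',cv2.resize(im[95:260,220:430],None,fx=3.6,fy=3.6,interpolation=cv2.INTER_CUBIC))
im=cv2.imread('pics/scene0.png')
cv2.imwrite('pics/crop1.png',cv2.resize(im[140:300,160:360],None,fx=3.7,fy=3.7,interpolation=cv2.INTER_CUBIC))
```

```text
(no output)
```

View pics/crop0.png

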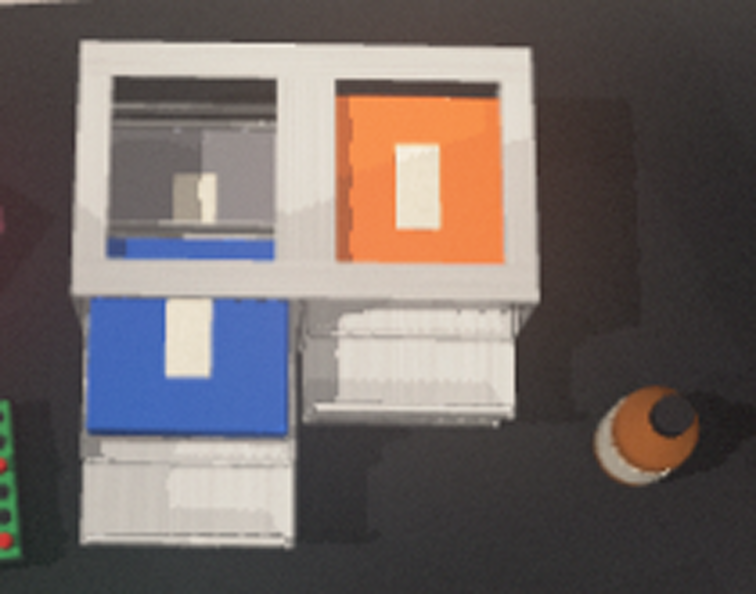

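View pics/crop1.png

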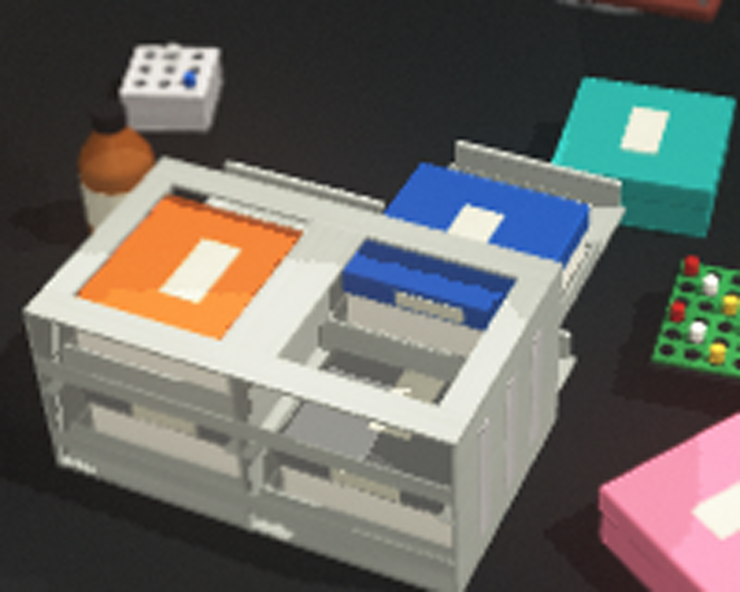

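Run:
```python
from h import *
c=dict(np.load('top0.npz')); f=lambda x,y:((x+.5)/3.6+220-.5,(y+.5)/3.6+95-.5)
P=[onz(c,f(*q),.147)for q in[(80,41),(530,47),(540,301),(72,295)]]
for p in P:print(p.round(4))
print('w',np.linalg.norm(P[0]-P[1]),np.linalg.norm(P[2]-P[3]),'d',np.linalg.norm(P[0]-P[3]),np.linalg.norm(P[1]-P[2]))
front=(P[2]+P[3])/2; back=(P[0]+P[1])/2
ly=(P[0]-P[1])+(P[3]-P[2]); ly/=np.linalg.norm(ly)
yaw=np.arctan2(-ly[0],ly[1]); print('yaw',yaw, 'by depth', np.arctan2(*(back-front)[[1,0]]))
O=(P[0]+P[1]+P[2]+P[3])/4; ex=np.array([np.cos(yaw),np.sin(yaw),0]); ey=np.array([-ex[1],ex[0],0]); O=O-.09*ex; O[2]=0
print('O',O,front); 
def loc(p): d=p-O; return (d@ex,d@ey,p[2])
for nm,q in dict(bl=(80,544),br=(294,544),ol=(304,412),olb=(304,418),orr=(514,412)).items():
    p=onz(c,f(*q),.103);print(nm,p.round(4),np.round(loc(p),4))
for nm,q,z in [('turq',(226,331),0.055),('t2',(281,331),.055),('t3',(277,273),.055),('t4',(225,279),.055),('vr',(225,230),.05),('bottle',(405,208),.12),('bottlebase',(397,222),.03),('cold',(420,281),.05)]:
    p=onz(c,q,z);print(nm,p.round(3),np.round(loc(p),3))
np.savez('rack.npz',O=O,yaw=yaw)
# cross-check by scene
c2=dict(np.load('scene0.npz')); g=lambda x,y:((x+.5)/3.7+160-.5,(y+.5)/3.7+140-.5)
for nm,q in dict(blueL=(622,186),blueR=(457,143),orL=(384,207),orR=(226,163)).items():
    p=onz(c2,g(*q),.103);print(nm,p.round(4),np.round(loc(p),4))
for q in [(24,312),(458,440),(562,268),(166,160)]:
    p=onz(c2,g(*q),.147);print(p.round(4),np.round(loc(p),4))
```

```text
[0.8506 0.1113 0.147 ]
[ 0.8289 -0.1952  0.147 ]
[ 0.6489 -0.1833  0.147 ]
[0.6708 0.1234 0.147 ]
w 0.30734312723989676 0.3075126905049056 d 0.18022153482924322 0.18046239415093826
yaw -0.07089661493460139 by depth -0.06653862071547802
O [ 0.66000412 -0.02957169  0.        ] [ 0.65980659 -0.02995162  0.147     ]
bl [0.5123 0.1284 0.103 ] [-0.1585  0.1472  0.103 ]
br [ 0.504 -0.013  0.103] [-0.1568  0.0055  0.103 ]
ol [ 0.5927 -0.0257  0.103 ] [-0.0674 -0.0009  0.103 ]
olb [ 0.5886 -0.0254  0.103 ] [-0.0715 -0.0009  0.103 ]
orr [ 0.5844 -0.1673  0.103 ] [-0.0656 -0.1427  0.103 ]
turq [0.313 0.18  0.055] [-0.361  0.185  0.055]
t2 [0.306 0.047 0.055] [-0.359  0.051  0.055]
t3 [0.446 0.049 0.055] [-0.219  0.063  0.055]
t4 [0.439 0.177 0.055] [-0.235  0.191  0.055]
vr [0.562 0.173 0.05 ] [-0.112  0.196  0.05 ]
bottle [ 0.578 -0.268  0.12 ] [-0.065 -0.243  0.12 ]
bottlebase [ 0.56  -0.268  0.03 ] [-0.083 -0.245  0.03 ]
cold [ 0.404 -0.306  0.05 ] [-0.236 -0.293  0.05 ]
blueL [0.522  0.1298 0.103 ] [-0.1489  0.1492  0.103 ]
blueR [ 0.5101 -0.0041  0.103 ] [-0.1513  0.0148  0.103 ]
orL [ 0.6017 -0.029   0.103 ] [-0.0582 -0.0035  0.103 ]
orR [ 0.5896 -0.1619  0.103 ] [-0.0609 -0.137   0.103 ]
[ 0.8299 -0.1908  0.147 ] [ 0.1809 -0.1488  0.147 ]
[0.8474 0.1135 0.147 ] [0.1768 0.156  0.147 ]
[0.6765 0.1274 0.147 ] [0.0053 0.1578 0.147 ]
[ 0.652 -0.176  0.147] [ 0.0024 -0.1466  0.147 ]
```

Confirmed: blue is in the left lane with its lip at rack x≈-0.155, so about 0.10 out. Orange is in the right lane with its lip at ≈-0.062. The roof measures 307 x 180 mm, which matches the description. Next I'll make a helper that works out how far to go.

```bash
cat >> h.py <<'E'
rk=np.load('rack.npz') if __import__('os').path.exists('rack.npz') else None
if rk is not None:
    O=rk['O'];yaw=float(rk['yaw']);ex=np.array([np.cos(yaw),np.sin(yaw),0]);ey=np.array([-ex[1],ex[0],0])
    Rt=np.stack([-ex,[0,0,-1],-ey],1)
def W(x,y,z): return O+x*ex+y*ey+[0,0,z]
def L(p): d=np.array(p)-O; return np.array([d@ex,d@ey,p[2]])
def plan(tgt,n):
    s=observe();R=Ro.from_quat(s['ee_rot']);p=s['tool_pos']
    rv=(R.inv()*Ro.from_matrix(Rt)).as_rotvec();d=np.array(tgt)-p
    print('t',s['time'],'local',L(p).round(4),'F',s['force'].round(1),'open',round(s['opening'],2))
    for i in range(n):
        Ri=R*Ro.from_rotvec(rv*i/n); print((Ri.inv().apply(d/n)*100).round(2),(rv/n).round(3))
E
python3 - <<'E'
from h import *
plan([.46,-.30,.245],8)
E
```

```text
t 0.1 local [-0.3289 -0.5759  0.2437] F [-0.2  0.4  0.6] open 1.0
[-3.46 -0.01 -2.19] [0.    0.067 0.   ]
[-3.31 -0.01 -2.42] [0.    0.067 0.   ]
[-3.14 -0.01 -2.63] [0.    0.067 0.   ]
[-2.95 -0.01 -2.84] [0.    0.067 0.   ]
[-2.76 -0.01 -3.03] [0.    0.067 0.   ]
[-2.55 -0.01 -3.21] [0.    0.067 0.   ]
[-2.33 -0.01 -3.37] [0.    0.067 0.   ]
[-2.1  -0.02 -3.52] [0.    0.067 0.   ]
```

>>> jog_arm(
  increments=[
    {"x": -3.4,"z": -2.2,"ay": 0.067,"jaw": 0},
    {"x": -3.3,"z": -2.4,"ay": 0.067,"jaw": 0},
    {"x": -3.1,"z": -2.6,"ay": 0.067,"jaw": 0},
    {"x": -2.9,"z": -2.8,"ay": 0.067,"jaw": 0},
    {"x": -2.7,"z": -3.0,"ay": 0.067,"jaw": 0},
    {"x": -2.5,"z": -3.2,"ay": 0.067,"jaw": 0},
    {"x": -2.3,"z": -3.4,"ay": 0.067,"jaw": 0},
    {"x": -2.1,"z": -3.5,"ay": 0.067,"jaw": 0},
  ],
  squeeze=5,
)

```text
validation failed for argument at $.in...
```

Run:
```python
from h import *
plan(W(-.205,.076,.2),12)
```

```text
t 0.1 local [-0.3289 -0.5759  0.2437] F [-0.2  0.4  0.6] open 1.0
[-3.66  0.37 -4.14] [0.    0.045 0.   ]
[-3.47  0.37 -4.3 ] [0.    0.045 0.   ]
[-3.28  0.37 -4.45] [0.    0.045 0.   ]
[-3.07  0.37 -4.6 ] [0.    0.045 0.   ]
[-2.87  0.37 -4.73] [0.    0.045 0.   ]
[-2.65  0.37 -4.85] [0.    0.045 0.   ]
[-2.43  0.37 -4.97] [0.    0.045 0.   ]
[-2.21  0.37 -5.07] [0.    0.045 0.   ]
[-1.98  0.37 -5.16] [0.    0.045 0.   ]
[-1.75  0.37 -5.25] [0.    0.045 0.   ]
[-1.51  0.37 -5.32] [0.    0.045 0.   ]
[-1.27  0.37 -5.38] [0.    0.045 0.   ]
```

The call was refused, probably because every field must be given. I'll fill in all fields.

>>> jog_arm(
  increments=[
    {"x": -3.4,"y": 0,"z": -2.2,"ax": 0,"ay": 0.067,"az": 0,"jaw": 0},
    {"x": -3.3,"y": 0,"z": -2.4,"ax": 0,"ay": 0.067,"az": 0,"jaw": 0},
    {"x": -3.1,"y": 0,"z": -2.6,"ax": 0,"ay": 0.067,"az": 0,"jaw": 0},
    {"x": -2.9,"y": 0,"z": -2.8,"ax": 0,"ay": 0.067,"az": 0,"jaw": 0},
    {"x": -2.7,"y": 0,"z": -3.0,"ax": 0,"ay": 0.067,"az": 0,"jaw": 0},
    {"x": -2.5,"y": 0,"z": -3.2,"ax": 0,"ay": 0.067,"az": 0,"jaw": 0},
    {"x": -2.3,"y": 0,"z": -3.4,"ax": 0,"ay": 0.067,"az": 0,"jaw": 0},
    {"x": -2.1,"y": 0,"z": -3.5,"ax": 0,"ay": 0.067,"az": 0,"jaw": 0},
  ],
  squeeze=5,
)

```text
time: 0.77
tool_pos: [0.4558, -0.3032, 0.2384]
ee_rot: [0.036, 0.706, -0.706, -0.043]
force: [1.4, -0.1, -0.4]
opening: 0.477
```

Run:
```python
from h import *
plan(W(-.205,.076,.2),8)
```

```text
t 0.7667 local [-0.1843 -0.2874  0.2384] F [ 1.4 -0.1 -0.4] open 0.48
[ 0.44  0.49 -4.53] [ 0.    -0.005  0.001]
[ 0.42  0.48 -4.53] [ 0.    -0.005  0.001]
[ 0.4   0.48 -4.53] [ 0.    -0.005  0.001]
[ 0.37  0.48 -4.53] [ 0.    -0.005  0.001]
[ 0.35  0.48 -4.54] [ 0.    -0.005  0.001]
[ 0.33  0.48 -4.54] [ 0.    -0.005  0.001]
[ 0.3   0.48 -4.54] [ 0.    -0.005  0.001]
[ 0.28  0.48 -4.54] [ 0.    -0.005  0.001]
```

>>> jog_arm(
  increments=[
    {"x": 0.4,"y": 0.3,"z": -4.1,"ax": 0,"ay": -0.005,"az": 0,"jaw": 0},
    {"x": 0.4,"y": 0.3,"z": -4.1,"ax": 0,"ay": -0.005,"az": 0,"jaw": 0},
    {"x": 0.4,"y": 0.3,"z": -4.1,"ax": 0,"ay": -0.005,"az": 0,"jaw": 0},
    {"x": 0.4,"y": 0.3,"z": -4.1,"ax": 0,"ay": -0.005,"az": 0,"jaw": 0},
    {"x": 0.4,"y": 0.3,"z": -4.1,"ax": 0,"ay": -0.005,"az": 0,"jaw": 0},
    {"x": 0.4,"y": 0.3,"z": -4.1,"ax": 0,"ay": -0.005,"az": 0,"jaw": 0},
    {"x": 0.3,"y": 0.3,"z": -4.1,"ax": 0,"ay": -0.005,"az": 0,"jaw": 0},
    {"x": 0.3,"y": 0.3,"z": -4.1,"ax": 0,"ay": -0.005,"az": 0,"jaw": 0},
  ],
  squeeze=5,
)

```text
time: 1.43
tool_pos: [0.4573, 0.0289, 0.2132]
ee_rot: [0.022, 0.707, -0.707, -0.029]
force: [0.9, 0.2, 0.6]
opening: 0.011
```

Run:
```python
from h import *
plan(W(-.205,.076,.113),8)
snap('top','pics/top1.png'); snap('scene','pics/scene1.png')
```

```text
t 1.4333 local [-0.2063  0.044   0.2132] F [0.9 0.2 0.6] open 0.01
[-0.03  1.25 -0.4 ] [-0.    -0.     0.001]
[-0.03  1.25 -0.4 ] [-0.    -0.     0.001]
[-0.02  1.25 -0.4 ] [-0.    -0.     0.001]
[-0.02  1.25 -0.4 ] [-0.    -0.     0.001]
[-0.02  1.25 -0.4 ] [-0.    -0.     0.001]
[-0.02  1.25 -0.4 ] [-0.    -0.     0.001]
[-0.02  1.25 -0.4 ] [-0.    -0.     0.001]
[-0.02  1.25 -0.4 ] [-0.    -0.     0.001]
```

View pics/top1.png

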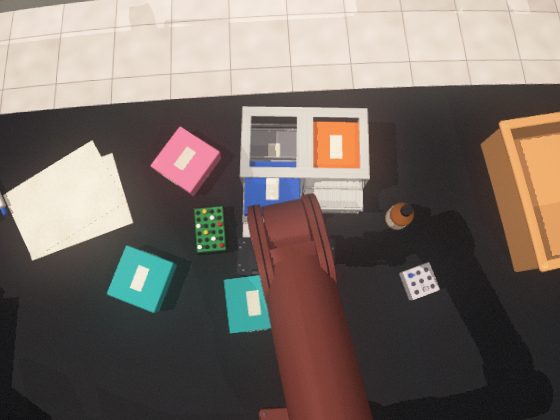

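The arm hides the lip in the top view at (290,230), but nothing has moved. I'll lower in front of the lip, with tips at about 0.089.

>>> jog_arm(
  increments=[
    {"x": 0,"y": 1.3,"z": -0.4,"ax": 0,"ay": 0,"az": 0,"jaw": 0},
    {"x": 0,"y": 1.3,"z": -0.4,"ax": 0,"ay": 0,"az": 0,"jaw": 0},
    {"x": 0,"y": 1.3,"z": -0.4,"ax": 0,"ay": 0,"az": 0,"jaw": 0},
    {"x": 0,"y": 1.3,"z": -0.4,"ax": 0,"ay": 0,"az": 0,"jaw": 0},
    {"x": 0,"y": 1.3,"z": -0.4,"ax": 0,"ay": 0,"az": 0,"jaw": 0},
    {"x": 0,"y": 1.3,"z": -0.4,"ax": 0,"ay": 0,"az": 0,"jaw": 0},
    {"x": 0,"y": 1.3,"z": -0.4,"ax": 0,"ay": 0,"az": 0,"jaw": 0},
    {"x": 0,"y": 1.2,"z": -0.4,"ax": 0,"ay": 0,"az": 0,"jaw": 0},
  ],
)

```text
time: 2.2
tool_pos: [0.4587, 0.0661, 0.1072]
ee_rot: [0.019, 0.707, -0.707, -0.024]
force: [0.3, -0.5, 0.0]
opening: 0.006
```

Run:
```python
from h import *
plan(W(-.165,.076,.111),8)
c=snap('scene','pics/scene2.png')
im=cv2.imread('pics/scene2.png')
cv2.imwrite('pics/crop2.png',cv2.resize(im[100:300,160:360],None,fx=3,fy=3,interpolation=cv2.INTER_CUBIC))
```

```text
t 2.2 local [-0.2076  0.0812  0.1072] F [ 0.3 -0.5  0. ] open 0.01
[-0.53 -0.05  0.07] [0.    0.001 0.001]
[-0.53 -0.05  0.07] [0.    0.001 0.001]
[-0.53 -0.05  0.07] [0.    0.001 0.001]
[-0.53 -0.05  0.07] [0.    0.001 0.001]
[-0.53 -0.05  0.07] [0.    0.001 0.001]
[-0.53 -0.05  0.07] [0.    0.001 0.001]
[-0.53 -0.05  0.07] [0.    0.001 0.001]
[-0.53 -0.05  0.07] [0.    0.001 0.001]
```

View pics/crop2.png

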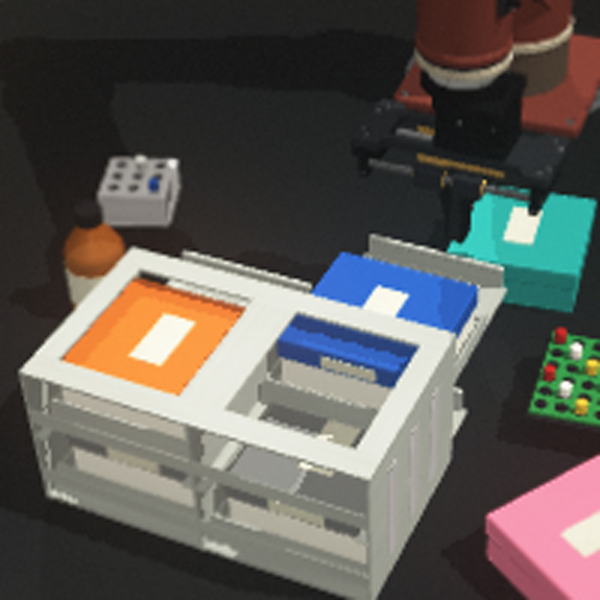

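The fingers look as if they might be apart, at crop (457,215) and (535,205). I'll project the expected tip to check.

Run:
```python
from h import *
c=dict(np.load('scene0.npz'))
s=observe();R=Ro.from_quat(s['ee_rot']).as_matrix();p=s['tool_pos']
for nm,o in dict(tip=(0,.022,0),tcp=(0,0,0),zp=(0,.022,.0585),zm=(0,.022,-.0585),zp15=(0,.022,.015),zm15=(0,.022,-.015)).items():
    u=proj(c,p+R@np.array(o))[0]; print(nm,u.round(1),((u-[160,100])*3).round())
im=cv2.imread('pics/scene2.png')
cv2.imwrite('pics/crop3.png',cv2.resize(im[130:210,260:360],None,fx=7,fy=7,interpolation=cv2.INTER_CUBIC))
print(s['opening'])
```

```text
tip [312.1 178.1] [456. 234.]
tcp [312.3 172. ] [457. 216.]
zp [293.4 173.7] [400. 221.]
zm [331.3 182.7] [514. 248.]
zp15 [307.3 177. ] [442. 231.]
zm15 [317.  179.3] [471. 238.]
0.007008544644937159
```

View pics/crop3.png

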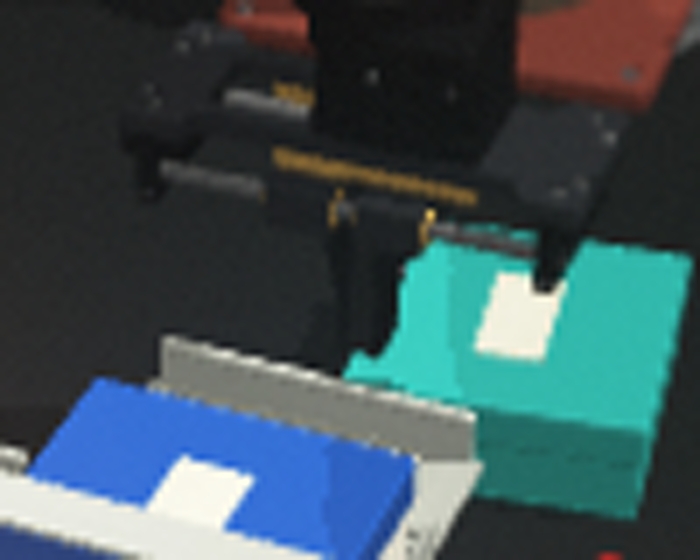

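The fingers are shut at crop (365,300); the other pieces are the body's guide ends. The tip is just in front of the lip. I'll push now, slowly.

>>> jog_arm(
  increments=[
    {"x": -0.6,"y": -0.1,"z": 0.1,"ax": 0,"ay": 0,"az": 0,"jaw": 0},
    {"x": -0.6,"y": -0.1,"z": 0.1,"ax": 0,"ay": 0,"az": 0,"jaw": 0},
    {"x": -0.6,"y": -0.1,"z": 0.1,"ax": 0,"ay": 0,"az": 0,"jaw": 0},
    {"x": -0.6,"y": 0,"z": 0.1,"ax": 0,"ay": 0,"az": 0,"jaw": 0},
    {"x": -0.6,"y": 0,"z": 0.1,"ax": 0,"ay": 0,"az": 0,"jaw": 0},
    {"x": -0.6,"y": 0,"z": 0,"ax": 0,"ay": 0,"az": 0,"jaw": 0},
    {"x": -0.6,"y": 0,"z": 0,"ax": 0,"ay": 0,"az": 0,"jaw": 0},
    {"x": -0.6,"y": 0,"z": 0,"ax": 0,"ay": 0,"az": 0,"jaw": 0},
  ],
)

```text
time: 2.92
tool_pos: [0.5094, 0.0555, 0.1095]
ee_rot: [-0.018, -0.707, 0.707, 0.026]
force: [-2.0, 0.8, 2.0]
opening: 0.005
```

Run:
```python
from h import *
plan(W(-.069,.076,.111),8)
```

```text
t 2.9167 local [-0.1562  0.0742  0.1095] F [-2.   0.8  2. ] open 0.0
[-1.09 -0.03 -0.01] [-0.     0.001  0.001]
[-1.09 -0.03 -0.01] [-0.     0.001  0.001]
[-1.09 -0.03 -0.02] [-0.     0.001  0.001]
[-1.09 -0.03 -0.02] [-0.     0.001  0.001]
[-1.09 -0.03 -0.02] [-0.     0.001  0.001]
[-1.09 -0.02 -0.02] [-0.     0.001  0.001]
[-1.09 -0.02 -0.02] [-0.     0.001  0.001]
[-1.09 -0.02 -0.02] [-0.     0.001  0.001]
```

Contact made, at about 2 N. Going on.

>>> jog_arm(
  increments=[
    {"x": -0.6,"y": 0,"z": 0,"ax": 0,"ay": 0,"az": 0,"jaw": 0},
    {"x": -0.6,"y": 0,"z": 0,"ax": 0,"ay": 0,"az": 0,"jaw": 0},
    {"x": -0.6,"y": 0,"z": 0,"ax": 0,"ay": 0,"az": 0,"jaw": 0},
    {"x": -0.6,"y": 0,"z": 0,"ax": 0,"ay": 0,"az": 0,"jaw": 0},
    {"x": -0.6,"y": 0,"z": 0,"ax": 0,"ay": 0,"az": 0,"jaw": 0},
    {"x": -0.6,"y": 0,"z": 0,"ax": 0,"ay": 0,"az": 0,"jaw": 0},
    {"x": -0.6,"y": 0,"z": 0,"ax": 0,"ay": 0,"az": 0,"jaw": 0},
    {"x": -0.6,"y": 0,"z": 0,"ax": 0,"ay": 0,"az": 0,"jaw": 0},
  ],
)

```text
time: 3.58
tool_pos: [0.562, 0.0519, 0.1088]
ee_rot: [-0.017, -0.706, 0.707, 0.027]
force: [-2.7, 0.1, 1.6]
opening: 0.005
```

Run:
```python
from h import *
plan(W(-.069,.076,.111),8)
c=snap('scene','pics/scene4.png')
im=cv2.imread('pics/scene4.png')
cv2.imwrite('pics/crop4.png',cv2.resize(im[100:300,160:360],None,fx=3,fy=3,interpolation=cv2.INTER_CUBIC))
```

```text
t 3.5833 local [-0.1035  0.0743  0.1088] F [-2.7  0.1  1.6] open 0.0
[-0.43 -0.03 -0.02] [-0.     0.001  0.002]
[-0.43 -0.03 -0.02] [-0.     0.001  0.002]
[-0.43 -0.03 -0.02] [-0.     0.001  0.002]
[-0.43 -0.03 -0.02] [-0.     0.001  0.002]
[-0.43 -0.03 -0.02] [-0.     0.001  0.002]
[-0.43 -0.03 -0.02] [-0.     0.001  0.002]
[-0.43 -0.03 -0.02] [-0.     0.001  0.002]
[-0.43 -0.03 -0.02] [-0.     0.001  0.002]
```

View pics/crop4.png

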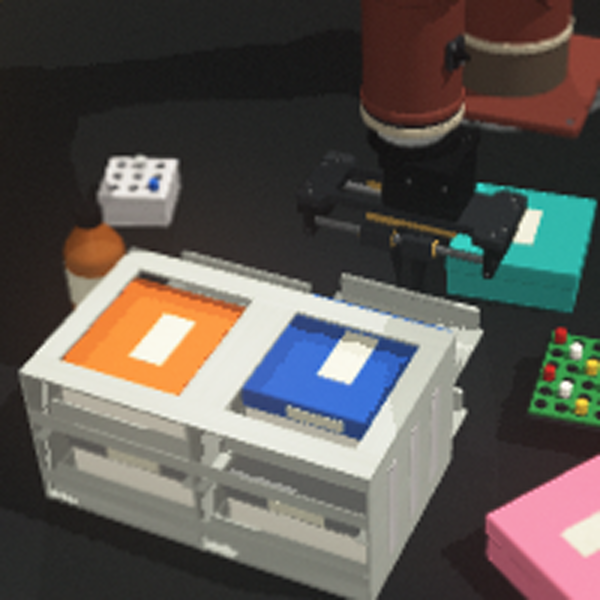

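The tray is travelling with the fingertip and the blue box is sitting flat. Next, the last 36 mm.

>>> jog_arm(
  increments=[
    {"x": -0.5,"y": -0.1,"z": 0,"ax": 0,"ay": 0,"az": 0,"jaw": 0},
    {"x": -0.5,"y": -0.1,"z": 0,"ax": 0,"ay": 0,"az": 0,"jaw": 0},
    {"x": -0.4,"y": 0,"z": 0,"ax": 0,"ay": 0,"az": 0,"jaw": 0},
    {"x": -0.4,"y": 0,"z": 0,"ax": 0,"ay": 0,"az": 0,"jaw": 0},
    {"x": -0.3,"y": 0,"z": 0,"ax": 0,"ay": 0,"az": 0,"jaw": 0},
    {"x": -0.3,"y": 0,"z": 0,"ax": 0,"ay": 0,"az": 0,"jaw": 0},
    {"x": -0.3,"y": 0,"z": 0,"ax": 0,"ay": 0,"az": 0,"jaw": 0},
    {"x": -0.3,"y": 0,"z": 0,"ax": 0,"ay": 0,"az": 0,"jaw": 0},
  ],
)

```text
time: 4.3
tool_pos: [0.5952, 0.0495, 0.1097]
ee_rot: [-0.017, -0.706, 0.707, 0.027]
force: [-3.1, -0.5, 1.2]
opening: 0.005
```

>>> jog_arm(
  increments=[
    {"x": -0.2,"y": 0,"z": 0,"ax": 0,"ay": 0,"az": 0,"jaw": 0},
    {"x": -0.2,"y": 0,"z": 0,"ax": 0,"ay": 0,"az": 0,"jaw": 0},
    {"x": -0.2,"y": 0,"z": 0,"ax": 0,"ay": 0,"az": 0,"jaw": 0},
    {"x": -0.2,"y": 0,"z": 0,"ax": 0,"ay": 0,"az": 0,"jaw": 0},
    {"x": -0.2,"y": 0,"z": 0,"ax": 0,"ay": 0,"az": 0,"jaw": 0},
    {"x": -0.2,"y": 0,"z": 0,"ax": 0,"ay": 0,"az": 0,"jaw": 0},
    {"x": -0.2,"y": 0,"z": 0,"ax": 0,"ay": 0,"az": 0,"jaw": 0},
    {"x": -0.2,"y": 0,"z": 0,"ax": 0,"ay": 0,"az": 0,"jaw": 0},
  ],
)

```text
time: 4.97
tool_pos: [0.5977, 0.0495, 0.1094]
ee_rot: [-0.005, -0.704, 0.709, 0.038]
force: [-14.2, -1.2, 8.7]
opening: 0.004
```

Run:
```python
from h import *
plan(W(-.069,.076,.111),1)
```

```text
t 4.9667 local [-0.0677  0.0744  0.1094] F [-14.2  -1.2   8.7] open 0.0
[ 0.13 -0.15 -0.16] [-0.008  0.011  0.047]
```

It stopped at TCP local x -0.0677 (predicted -0.0675) and the force rose to 14 N, so the tray is home. I'll back off, then rise and look.

>>> jog_arm(
  increments=[
    {"x": 0.8,"y": 0,"z": 0,"ax": 0,"ay": 0,"az": 0.02,"jaw": 0},
    {"x": 1.2,"y": 0,"z": 0,"ax": 0,"ay": 0,"az": 0.02,"jaw": 0},
    {"x": 1.2,"y": 0,"z": 0,"ax": 0,"ay": 0,"az": 0,"jaw": 0},
    {"x": 0,"y": -2,"z": 0,"ax": 0,"ay": 0,"az": 0,"jaw": 0},
    {"x": 0,"y": -3,"z": 0,"ax": 0,"ay": 0,"az": 0,"jaw": 0},
    {"x": 0,"y": -2,"z": 3,"ax": 0,"ay": 0,"az": 0,"jaw": 0},
    {"x": 0,"y": 0,"z": 4,"ax": 0,"ay": 0,"az": 0,"jaw": 0},
    {"x": 0,"y": 0,"z": 4,"ax": 0,"ay": 0,"az": 0,"jaw": 0},
  ],
)

```text
time: 5.63
tool_pos: [0.5628, -0.0485, 0.1857]
ee_rot: [-0.016, -0.706, 0.708, 0.013]
force: [-0.1, -0.9, -0.9]
opening: 0.004
```

Run:
```python
from h import *
plan(W(-.038,-.076,.16),8)
c=snap('scene','pics/scene5.png'); np.savez('scene5.npz',**c)
im=cv2.imread('pics/scene5.png')
cv2.imwrite('pics/crop5.png',cv2.resize(im[140:300,160:360],None,fx=3.7,fy=3.7,interpolation=cv2.INTER_CUBIC))
c=snap('top','pics/top5.png'); np.savez('top5.npz',**c)
im=cv2.imread('pics/top5.png')
cv2.imwrite('pics/crop5t.png',cv2.resize(im[95:260,220:430],None,fx=3.6,fy=3.6,interpolation=cv2.INTER_CUBIC))
```

```text
t 5.6333 local [-0.0956 -0.0258  0.1857] F [-0.1 -0.9 -0.9] open 0.0
[-0.7   0.33  0.65] [-0.     0.004 -0.001]
[-0.7   0.33  0.65] [-0.     0.004 -0.001]
[-0.71  0.32  0.64] [-0.     0.004 -0.001]
[-0.71  0.32  0.64] [-0.     0.004 -0.001]
[-0.71  0.32  0.64] [-0.     0.004 -0.001]
[-0.71  0.32  0.64] [-0.     0.004 -0.001]
[-0.72  0.32  0.63] [-0.     0.004 -0.001]
[-0.72  0.32  0.63] [-0.     0.004 -0.001]
```

View pics/crop5.png

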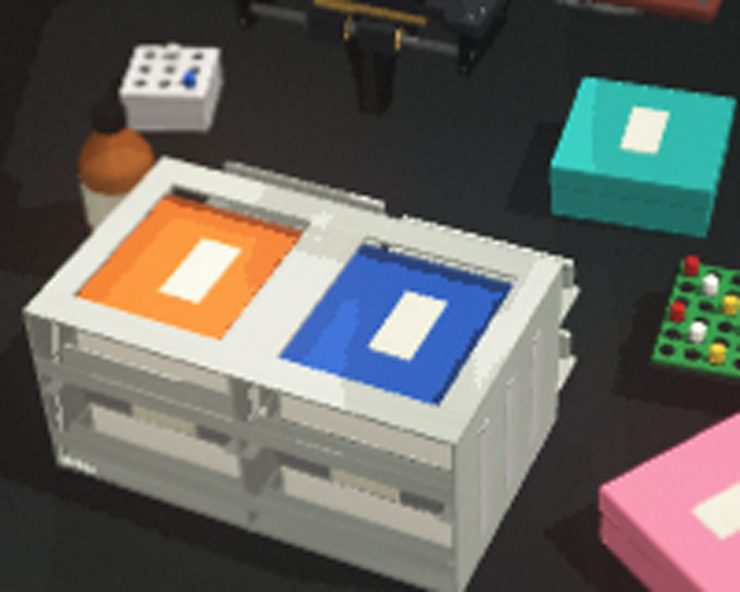

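View pics/crop5t.png

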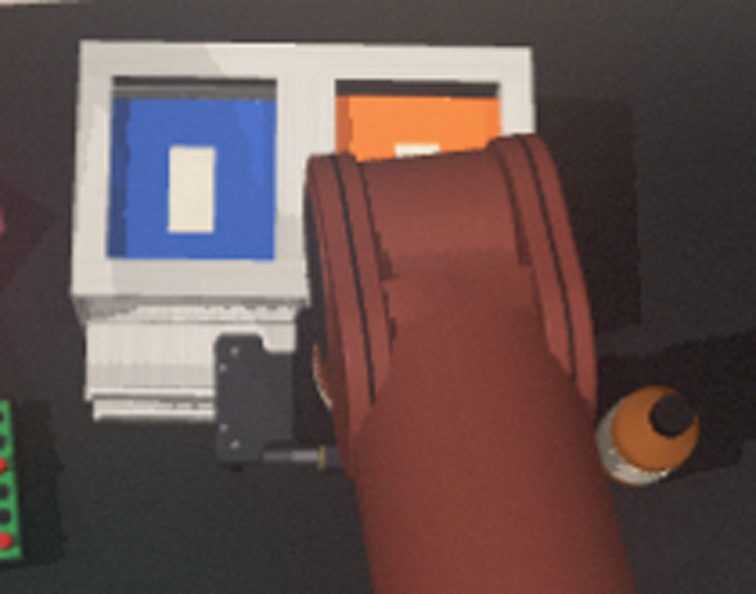

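Blue is home (lip at crop y≈393, box seated). Moving over the orange finger well, at TCP local (-0.040, -0.074).

>>> jog_arm(
  increments=[
    {"x": -0.7,"y": 0.3,"z": 0.6,"ax": 0,"ay": 0.004,"az": 0,"jaw": 0},
    {"x": -0.7,"y": 0.3,"z": 0.6,"ax": 0,"ay": 0.004,"az": 0,"jaw": 0},
    {"x": -0.7,"y": 0.3,"z": 0.6,"ax": 0,"ay": 0.004,"az": 0,"jaw": 0},
    {"x": -0.7,"y": 0.3,"z": 0.6,"ax": 0,"ay": 0.004,"az": 0,"jaw": 0},
    {"x": -0.7,"y": 0.3,"z": 0.6,"ax": 0,"ay": 0.004,"az": 0,"jaw": 0},
    {"x": -0.7,"y": 0.3,"z": 0.6,"ax": 0,"ay": 0.004,"az": 0,"jaw": 0},
    {"x": -0.7,"y": 0.3,"z": 0.6,"ax": 0,"ay": 0.004,"az": 0,"jaw": 0},
    {"x": -0.7,"y": 0.3,"z": 0.6,"ax": 0,"ay": 0.004,"az": 0,"jaw": 0},
  ],
)

```text
time: 6.4
tool_pos: [0.6227, -0.1106, 0.1596]
ee_rot: [-0.033, -0.705, 0.708, 0.028]
force: [-0.1, 0.3, 0.4]
opening: 0.007
```

Run:
```python
from h import *
plan(W(-.040,-.074,.109),8)
c=snap('scene','pics/scene6.png')
im=cv2.imread('pics/scene6.png')
cv2.imwrite('pics/crop6.png',cv2.resize(im[140:240,200:320],None,fx=6,fy=6,interpolation=cv2.INTER_CUBIC))
s=observe();R=Ro.from_quat(s['ee_rot']).as_matrix();p=s['tool_pos']
for o in [(-.0095,.022,0),(.0095,.022,0)]: print('tip',((proj(c,p+R@np.array(o))[0]-[200,140])*6).round())
f=lambda X:((proj(c,X)[0]-[200,140])*6).round()
print('lip@-.06',f(W(-.06,-.076,.103)),'roof edge',f(W(0,-.076,.147)))
```

```text
t 6.4 local [-0.0315 -0.0835  0.1596] F [-0.1  0.3  0.4] open 0.01
[ 0.11  0.63 -0.12] [-0.001 -0.002 -0.001]
[ 0.11  0.63 -0.12] [-0.001 -0.002 -0.001]
[ 0.11  0.63 -0.12] [-0.001 -0.002 -0.001]
[ 0.11  0.63 -0.12] [-0.001 -0.002 -0.001]
[ 0.11  0.63 -0.12] [-0.001 -0.002 -0.001]
[ 0.11  0.63 -0.12] [-0.001 -0.002 -0.001]
[ 0.11  0.63 -0.12] [-0.001 -0.002 -0.001]
[ 0.11  0.63 -0.12] [-0.001 -0.002 -0.001]
tip [175. 278.]
tip [196. 254.]
lip@-.06 [239. 294.] roof edge [170. 291.]
```

View pics/crop6.png

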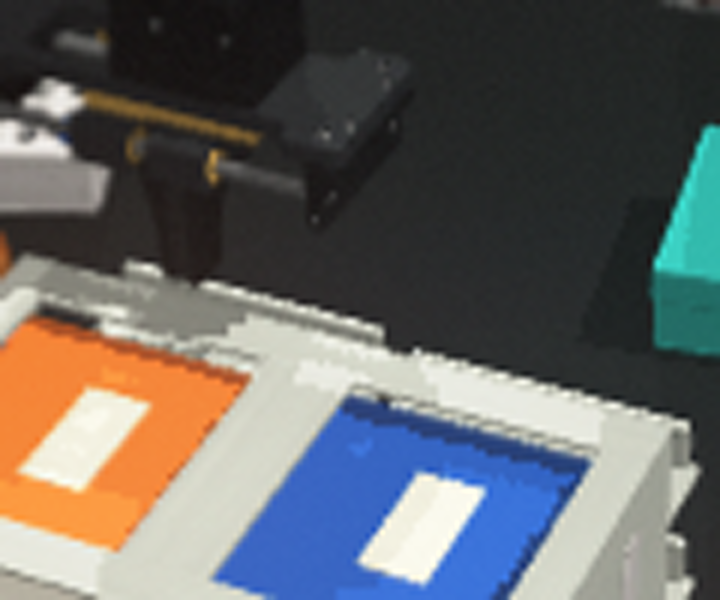

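The tip sits above the well. The lip line runs from crop (128,262) to (382,332), which matches lip x≈-0.060. I'll centre, then lower.

>>> jog_arm(
  increments=[
    {"x": 0.3,"y": 0,"z": -0.5,"ax": 0,"ay": 0,"az": 0,"jaw": 0},
    {"x": 0.3,"y": 0,"z": -0.4,"ax": 0,"ay": 0,"az": 0,"jaw": 0},
    {"x": 0.1,"y": 0.5,"z": 0,"ax": 0,"ay": 0,"az": 0,"jaw": 0},
    {"x": 0,"y": 0.7,"z": 0,"ax": 0,"ay": 0,"az": 0,"jaw": 0},
    {"x": 0,"y": 0.7,"z": 0,"ax": 0,"ay": 0,"az": 0,"jaw": 0},
    {"x": 0,"y": 0.7,"z": 0,"ax": 0,"ay": 0,"az": 0,"jaw": 0},
    {"x": 0,"y": 0,"z": 0,"ax": 0,"ay": 0,"az": 0,"jaw": 0},
    {"x": 0,"y": 0,"z": 0,"ax": 0,"ay": 0,"az": 0,"jaw": 0},
  ],
)

```text
time: 7.12
tool_pos: [0.6157, -0.1004, 0.1292]
ee_rot: [-0.033, -0.705, 0.708, 0.028]
force: [-0.5, 0.1, -0.3]
opening: 0.006
```

Run:
```python
from h import *
plan(W(-.038,-.074,.109),1)
```

```text
t 7.1167 local [-0.0392 -0.0737  0.1292] F [-0.5  0.1 -0.3] open 0.01
[-0.1   2.02  0.01] [-0.004 -0.015 -0.006]
```

>>> jog_arm(
  increments=[
    {"x": -0.1,"y": 0.4,"z": 0,"ax": 0,"ay": -0.015,"az": 0,"jaw": 0},
    {"x": 0,"y": 0.4,"z": 0,"ax": 0,"ay": 0,"az": 0,"jaw": 0},
    {"x": 0,"y": 0.4,"z": 0,"ax": 0,"ay": 0,"az": 0,"jaw": 0},
    {"x": 0,"y": 0.4,"z": 0,"ax": 0,"ay": 0,"az": 0,"jaw": 0},
    {"x": 0,"y": 0.2,"z": 0,"ax": 0,"ay": 0,"az": 0,"jaw": 0},
    {"x": 0,"y": 0.1,"z": 0,"ax": 0,"ay": 0,"az": 0,"jaw": 0},
    {"x": 0,"y": 0,"z": 0,"ax": 0,"ay": 0,"az": 0,"jaw": 0},
    {"x": 0,"y": 0,"z": 0,"ax": 0,"ay": 0,"az": 0,"jaw": 0},
  ],
)

```text
time: 7.78
tool_pos: [0.6171, -0.1009, 0.1082]
ee_rot: [-0.027, -0.705, 0.708, 0.023]
force: [-0.5, -1.0, -0.5]
opening: 0.002
```

Run:
```python
from h import *
plan(W(-.038,-.074,.109),1)
c=snap('scene','pics/scene7.png')
im=cv2.imread('pics/scene7.png')
cv2.imwrite('pics/crop7.png',cv2.resize(im[140:240,200:320],None,fx=6,fy=6,interpolation=cv2.INTER_CUBIC))
```

```text
t 7.7833 local [-0.0378 -0.0742  0.1082] F [-0.5 -1.  -0.5] open 0.0
[ 0.02 -0.08 -0.02] [-0.004  0.001 -0.006]
```

View pics/crop7.png

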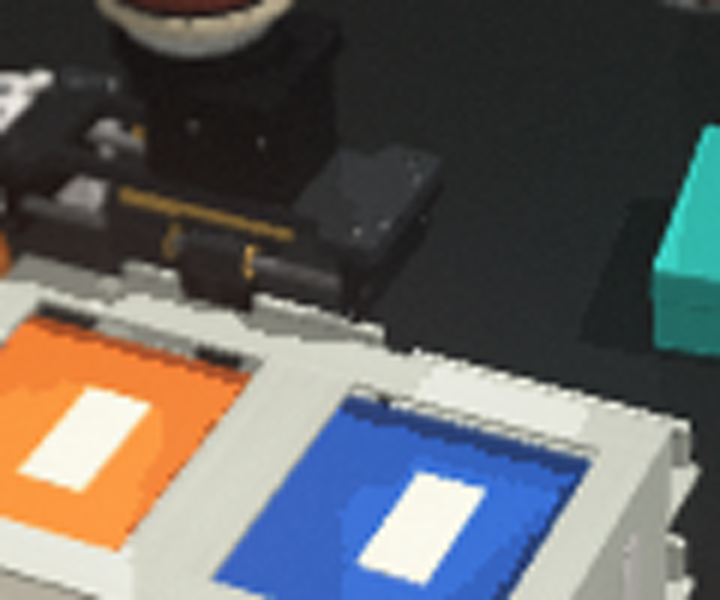

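The fingers are in the well behind the lip, masking it at crop (180–250, 290), with no force on them. Now I'll draw it out.

>>> jog_arm(
  increments=[
    {"x": 0.5,"y": 0,"z": 0,"ax": 0,"ay": 0,"az": 0,"jaw": 0},
    {"x": 0.5,"y": 0,"z": 0,"ax": 0,"ay": 0,"az": 0,"jaw": 0},
    {"x": 0.5,"y": 0,"z": 0,"ax": 0,"ay": 0,"az": 0,"jaw": 0},
    {"x": 0.5,"y": 0,"z": 0,"ax": 0,"ay": 0,"az": 0,"jaw": 0},
    {"x": 0.5,"y": 0,"z": 0,"ax": 0,"ay": 0,"az": 0,"jaw": 0},
    {"x": 0.5,"y": 0,"z": 0,"ax": 0,"ay": 0,"az": 0,"jaw": 0},
    {"x": 0.5,"y": 0,"z": 0,"ax": 0,"ay": 0,"az": 0,"jaw": 0},
    {"x": 0.5,"y": 0,"z": 0,"ax": 0,"ay": 0,"az": 0,"jaw": 0},
  ],
)

```text
time: 8.5
tool_pos: [0.5756, -0.0978, 0.1091]
ee_rot: [-0.029, -0.705, 0.708, 0.02]
force: [2.2, -0.5, -2.5]
opening: 0.005
```

Run:
```python
from h import *
plan(W(-.1925,-.074,.109),8)
c=snap('scene','pics/scene8.png')
im=cv2.imread('pics/scene8.png')
cv2.imwrite('pics/crop8.png',cv2.resize(im[140:240,200:320],None,fx=6,fy=6,interpolation=cv2.INTER_CUBIC))
```

```text
t 8.5 local [-0.0793 -0.074   0.1091] F [ 2.2 -0.5 -2.5] open 0.0
[ 1.41 -0.02 -0.  ] [-0.001  0.    -0.002]
[ 1.41 -0.01 -0.  ] [-0.001  0.    -0.002]
[ 1.41 -0.01 -0.  ] [-0.001  0.    -0.002]
[ 1.41 -0.01 -0.  ] [-0.001  0.    -0.002]
[ 1.41 -0.01 -0.  ] [-0.001  0.    -0.002]
[ 1.41 -0.01 -0.  ] [-0.001  0.    -0.002]
[ 1.41 -0.   -0.  ] [-0.001  0.    -0.002]
[ 1.41 -0.   -0.  ] [-0.001  0.    -0.002]
```

View pics/crop8.png

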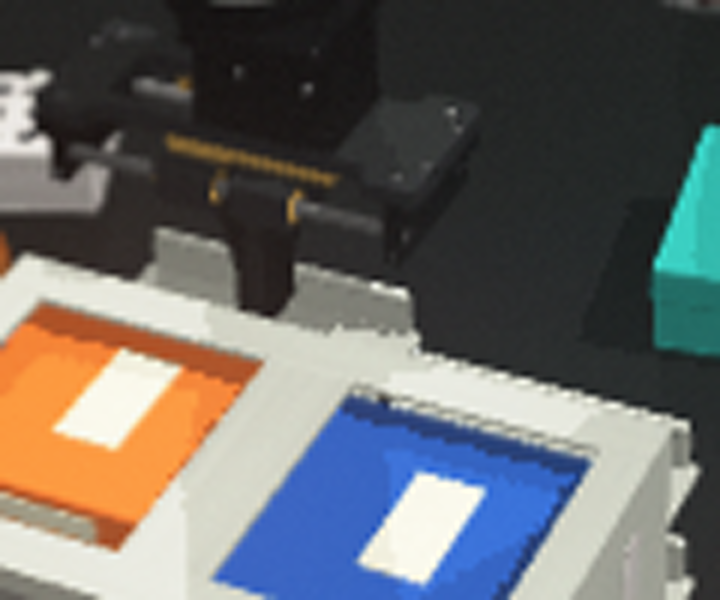

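The tray follows the fingertip, and blue stays put. Going on.

>>> jog_arm(
  increments=[
    {"x": 0.6,"y": 0,"z": 0,"ax": 0,"ay": 0,"az": 0,"jaw": 0},
    {"x": 0.6,"y": 0,"z": 0,"ax": 0,"ay": 0,"az": 0,"jaw": 0},
    {"x": 0.6,"y": 0,"z": 0,"ax": 0,"ay": 0,"az": 0,"jaw": 0},
    {"x": 0.6,"y": 0,"z": 0,"ax": 0,"ay": 0,"az": 0,"jaw": 0},
    {"x": 0.6,"y": 0,"z": 0,"ax": 0,"ay": 0,"az": 0,"jaw": 0},
    {"x": 0.6,"y": 0,"z": 0,"ax": 0,"ay": 0,"az": 0,"jaw": 0},
    {"x": 0.6,"y": 0,"z": 0,"ax": 0,"ay": 0,"az": 0,"jaw": 0},
    {"x": 0.6,"y": 0,"z": 0,"ax": 0,"ay": 0,"az": 0,"jaw": 0},
  ],
)

```text
time: 9.22
tool_pos: [0.523, -0.094, 0.1091]
ee_rot: [-0.029, -0.705, 0.708, 0.02]
force: [2.2, -0.7, 0.3]
opening: 0.003
```

Run:
```python
from h import *
plan(W(-.1925,-.074,.109),1)
```

```text
t 9.2167 local [-0.1321 -0.0739  0.1091] F [ 2.2 -0.7  0.3] open 0.0
[ 6.04 -0.08 -0.  ] [-0.004  0.001 -0.013]
```

>>> jog_arm(
  increments=[
    {"x": 0.6,"y": 0,"z": 0,"ax": 0,"ay": 0,"az": 0,"jaw": 0},
    {"x": 0.6,"y": 0,"z": 0,"ax": 0,"ay": 0,"az": 0,"jaw": 0},
    {"x": 0.6,"y": 0,"z": 0,"ax": 0,"ay": 0,"az": 0,"jaw": 0},
    {"x": 0.6,"y": 0,"z": 0,"ax": 0,"ay": 0,"az": 0,"jaw": 0},
    {"x": 0.5,"y": 0,"z": 0,"ax": 0,"ay": 0,"az": 0,"jaw": 0},
    {"x": 0.5,"y": 0,"z": 0,"ax": 0,"ay": 0,"az": 0,"jaw": 0},
    {"x": 0.4,"y": 0,"z": 0,"ax": 0,"ay": 0,"az": 0,"jaw": 0},
    {"x": 0.4,"y": 0,"z": 0,"ax": 0,"ay": 0,"az": 0,"jaw": 0},
  ],
)

```text
time: 9.88
tool_pos: [0.4764, -0.0905, 0.109]
ee_rot: [-0.03, -0.705, 0.708, 0.02]
force: [2.4, 0.2, 0.3]
opening: 0.006
```

>>> jog_arm(
  increments=[
    {"x": 0.3,"y": 0,"z": 0,"ax": 0,"ay": 0,"az": 0,"jaw": 0},
    {"x": 0.3,"y": 0,"z": 0,"ax": 0,"ay": 0,"az": 0,"jaw": 0},
    {"x": 0.3,"y": 0,"z": 0,"ax": 0,"ay": 0,"az": 0,"jaw": 0},
    {"x": 0.3,"y": 0,"z": 0,"ax": 0,"ay": 0,"az": 0,"jaw": 0},
    {"x": 0.3,"y": 0,"z": 0,"ax": 0,"ay": 0,"az": 0,"jaw": 0},
    {"x": 0.3,"y": 0,"z": 0,"ax": 0,"ay": 0,"az": 0,"jaw": 0},
    {"x": 0.2,"y": 0,"z": 0,"ax": 0,"ay": 0,"az": 0,"jaw": 0},
    {"x": 0.2,"y": 0,"z": 0,"ax": 0,"ay": 0,"az": 0,"jaw": 0},
  ],
)

```text
time: 10.55
tool_pos: [0.4632, -0.0895, 0.1111]
ee_rot: [-0.038, -0.705, 0.709, 0.01]
force: [11.7, -0.8, -7.7]
opening: 0.004
```

Run:
```python
from h import *
plan(W(-.1925,-.074,.109),1)
```

```text
t 10.55 local [-0.1921 -0.0737  0.1111] F [11.7 -0.8 -7.7] open 0.0
[0.05 0.21 0.03] [-0.004  0.002 -0.039]
```

It stopped at -0.192, as predicted, with the force up at 12 N: the stop. I'll ease into the well, rise straight up, and clear away to look.

>>> jog_arm(
  increments=[
    {"x": -0.6,"y": 0,"z": 0,"ax": 0,"ay": 0,"az": 0,"jaw": 0},
    {"x": -0.7,"y": 0,"z": 0,"ax": 0,"ay": 0,"az": 0,"jaw": 0},
    {"x": 0,"y": -0.5,"z": 0,"ax": 0,"ay": 0,"az": 0,"jaw": 0},
    {"x": 0,"y": -1,"z": 0,"ax": 0,"ay": 0,"az": 0,"jaw": 0},
    {"x": 0,"y": -2,"z": 0,"ax": 0,"ay": 0,"az": 0,"jaw": 0},
    {"x": 0,"y": -3,"z": 0,"ax": 0,"ay": 0,"az": 0,"jaw": 0},
    {"x": 0,"y": -3,"z": 0,"ax": 0,"ay": 0,"az": 0,"jaw": 0},
    {"x": 0,"y": -3,"z": 0,"ax": 0,"ay": 0,"az": 0,"jaw": 0},
  ],
)

```text
time: 11.22
tool_pos: [0.4648, -0.0889, 0.2358]
ee_rot: [-0.03, -0.706, 0.707, 0.018]
force: [0.6, 0.4, 0.2]
opening: 0.007
```

>>> jog_arm(
  increments=[
    {"x": 0,"y": 0,"z": 4,"ax": 0,"ay": 0,"az": 0,"jaw": 0},
    {"x": 0,"y": 0,"z": 4,"ax": 0,"ay": 0,"az": 0,"jaw": 0},
    {"x": 0,"y": 0,"z": 4,"ax": 0,"ay": 0,"az": 0,"jaw": 0},
    {"x": 0,"y": 0,"z": 4,"ax": 0,"ay": 0,"az": 0,"jaw": 0},
    {"x": 0,"y": 0,"z": 4,"ax": 0,"ay": 0,"az": 0,"jaw": 0},
    {"x": 0,"y": 0,"z": 4,"ax": 0,"ay": 0,"az": 0,"jaw": 0},
    {"x": 0,"y": 0,"z": 4,"ax": 0,"ay": 0,"az": 0,"jaw": 0},
    {"x": 0,"y": 0,"z": 2,"ax": 0,"ay": 0,"az": 0,"jaw": 0},
  ],
)

```text
time: 11.88
tool_pos: [0.4469, -0.3934, 0.2541]
ee_rot: [-0.029, -0.705, 0.709, 0.008]
force: [-0.3, 0.2, 0.3]
opening: 0.006
```

Run:
```python
from h import *
plan(W(-.1925,-.5,.2),1)
for n in('scene','top'):
    c=snap(n,f'pics/{n}9.png'); np.savez(f'{n}9.npz',**c)
im=cv2.imread('pics/scene9.png')
cv2.imwrite('pics/crop9.png',cv2.resize(im[130:300,160:360],None,fx=3.5,fy=3.5,interpolation=cv2.INTER_CUBIC))
im=cv2.imread('pics/top9.png')
cv2.imwrite('pics/crop9t.png',cv2.resize(im[95:260,220:430],None,fx=3.6,fy=3.6,interpolation=cv2.INTER_CUBIC))
```

```text
t 11.8833 local [-0.1868 -0.378   0.2541] F [-0.3  0.2  0.3] open 0.01
[ 0.97  5.44 12.16] [-0.005  0.019 -0.031]
```

View pics/top9.png

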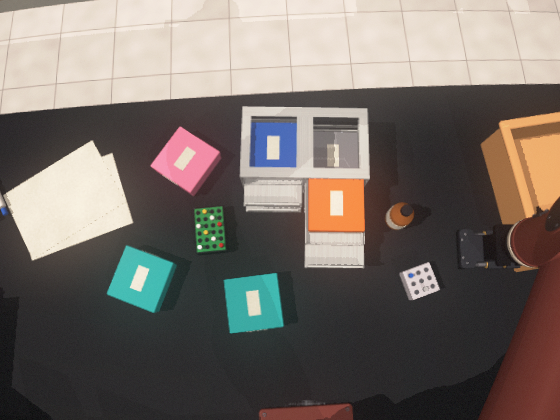

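View pics/crop9.png

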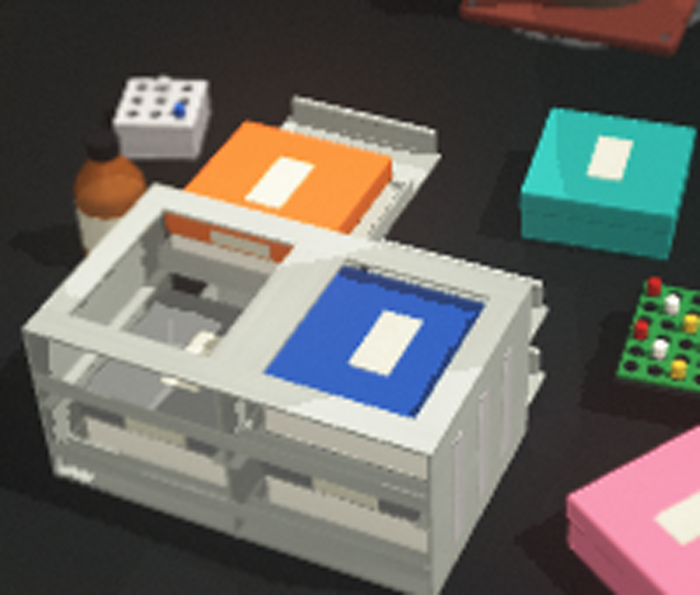

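View pics/crop9t.png

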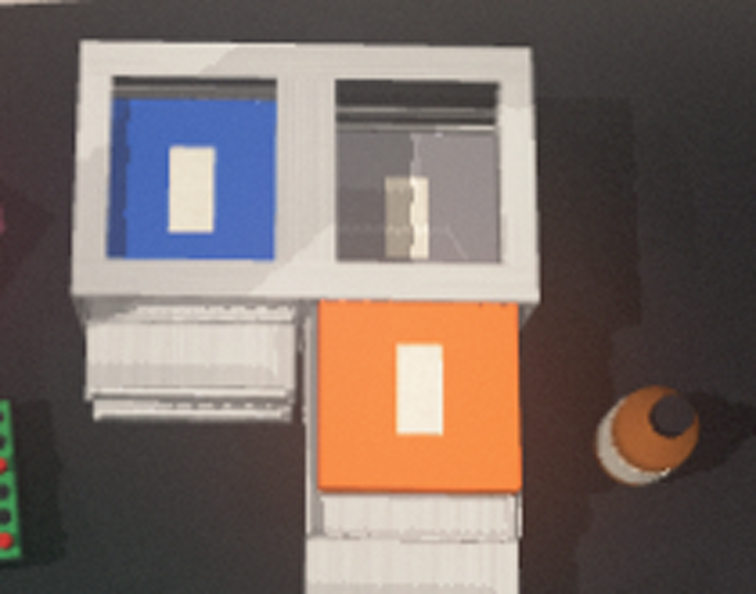

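Top view: blue is in the rack at (273,145), orange is drawn out at (336,205) and the other things are where they were. I'll measure both lips and the bystanders.

Run:
```python
from h import *
t=dict(np.load('top9.npz'));s=dict(np.load('scene9.npz'))
f=lambda x,y:((x+.5)/3.6+220-.5,(y+.5)/3.6+95-.5); g=lambda x,y:((x+.5)/3.5+160-.5,(y+.5)/3.5+130-.5)
for nm,c,q in [('blue top',t,f(190,391)),('orange top',t,(334.5,266)),('orange scene',s,g(365,114))]:
    print(nm,L(onz(c,q,.103)).round(4))
print('blue lip expected top crop',[((proj(t,W(x,.076,.103))[0]-[220,95])*3.6).round() for x in(-.055,-.058,-.065)])
print('low lips expected',[((proj(t,W(-.058,y,.035))[0]-[220,95])*3.6).round() for y in(.076,-.076)])
a=dict(np.load('top0.npz'))['color'].astype(int);b=t['color'].astype(int)
for nm,(y0,y1,x0,x1) in dict(vials=(203,257,190,228),bottle=(198,232,384,416),cold=(258,302,398,442),turq=(268,336,220,288)).items():
    sh=cv2.phaseCorrelate(a[y0:y1,x0:x1].mean(2),b[y0:y1,x0:x1].mean(2)); print(nm,np.round(sh[0],2),abs(a-b)[y0:y1,x0:x1].mean().round(1))
o=observe();print(o['force'].round(1),abs(o['joint_velocities']).max())
```

```text
blue top [-0.0538  0.076   0.103 ]
orange top [-0.2042 -0.0734  0.103 ]
orange scene [-0.2035 -0.0696  0.103 ]
blue lip expected top crop [array([189., 391.]), array([189., 396.]), array([188., 406.])]
low lips expected [array([191., 416.]), array([404., 419.])]
vials [-0.11 -0.03] 4.2
bottle [0.01 0.03] 4.1
cold [0.49 0.47] 1.8
turq [-0. -0.] 2.4
[0.  0.6 0.7] 0.06504818472862878
```

Blue lip is at -0.054 (home is -0.055) and orange lip at -0.204 (stop is -0.205). I'll let the arm settle, then hand in.

>>> jog_arm(
  increments=[
    {"x": 0,"y": 0,"z": 0,"ax": 0,"ay": 0,"az": 0,"jaw": 0},
    {"x": 0,"y": 0,"z": 0,"ax": 0,"ay": 0,"az": 0,"jaw": 0},
    {"x": 0,"y": 0,"z": 0,"ax": 0,"ay": 0,"az": 0,"jaw": 0},
    {"x": 0,"y": 0,"z": 0,"ax": 0,"ay": 0,"az": 0,"jaw": 0},
    {"x": 0,"y": 0,"z": 0,"ax": 0,"ay": 0,"az": 0,"jaw": 0},
    {"x": 0,"y": 0,"z": 0,"ax": 0,"ay": 0,"az": 0,"jaw": 0},
    {"x": 0,"y": 0,"z": 0,"ax": 0,"ay": 0,"az": 0,"jaw": 0},
    {"x": 0,"y": 0,"z": 0,"ax": 0,"ay": 0,"az": 0,"jaw": 0},
  ],
)

```text
time: 12.65
tool_pos: [0.4481, -0.3871, 0.256]
ee_rot: [-0.028, -0.706, 0.708, 0.006]
force: [-0.2, -0.2, 0.5]
opening: 0.001
```

Run:
```python
from h import *
o=observe();print(o['time'],o['force'].round(1))
print(sign_off())
```

```text
12.65 [-0.2 -0.2  0.5]
the job is handed in; nothing more can be done
None
```

The blue-lidded box's tray is pushed home and the orange-lidded box's tray is drawn out to its stop, in that order. I used shut fingertips throughout, with no pinching. The job was handed in at 12.65 s.

- **Blue tray:** I pushed it until the force rose to about 14 N. In the last top view its lip measures -0.054 m in the rack's x; home is -0.055 m.
- **Orange tray:** I hooked it from inside the finger well and drew it until the force rose to about 12 N. Its lip measures -0.204 m in both views; the stop is -0.205 m.
- **Boxes:** both stand flat in their trays in the last pictures.
- **Other things:** the vial rack, bottle and nearest turquoise box show no shift between the first and last top views. The cold block read about half a pixel, roughly 1 mm; I put that down to noise, since the arm went nowhere near it.
- **Lower trays:** the lower left lip is where a shut tray's should be. The lower right lip was hidden under the drawn tray, so I could not check it at the end; the fingers stayed well above it.

The first move call was refused because some fields were missing, and nothing moved.

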